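# Kit a battery mounting set into the fitted tray

## Task

Pack the battery mounting kit: lay the L, T and U bracket and the slim battery pack each flat and fully down in the cut-out of its own shape in the tray. Leave the mirror-image L bracket and the fat battery pack lying where they are, and put the slim battery down without dropping it.

Things in the scene. Friction and masses are not known exactly. Their poses are not given: they have to be found in the camera images.
- bracket_l: Aluminium L bracket, belongs in the kit, 90 g. Plate 8 mm thick: main bar 72 mm along x (-36 to 36) by 24 mm (y -12 to 12), side leg at the +x end (x 12 to 36) to y = 42: leg pointing away from you, it is at the right. Upright tongue on mid-bar: 30 mm along x, 10 mm thick along y, its top 44 mm over the underside. Origin on the underside below the tongue's centre, z up.
- bracket_t: Aluminium T bracket, belongs in the kit, 90 g. Plate, tongue and origin as bracket_l; same main bar, stem from its middle (x -12 to 12 mm) to y = 42 mm.
- bracket_u: Aluminium U bracket, belongs in the kit, 90 g. Plate, tongue and origin as bracket_l; same main bar, two legs 20 mm wide at both its ends (x -36 to -16 and 16 to 36 mm) to y = 42 mm.
- bracket_m: Look-alike, does not belong: aluminium L bracket, mirror image of bracket_l. Plate, tongue and origin as bracket_l; same main bar, side leg at the -x end (x -36 to -12 mm) to y = 42 mm: seen from above with the leg pointing away from you, it is at the left.
- slim_pack: Slim black battery pack lying flat, belongs in the kit: 84 mm long, 29 mm wide, 19 mm high, slightly rounded, 0.1 to 0.17 kg. Origin under its middle, z up. Its long side points 21.5 degrees counter-clockwise (from above) of its x axis.
- fat_pack: Look-alike, does not belong: fat black battery pack lying flat, 88 mm long, 37 mm wide, 30 mm high. Origin under its middle, z up. Its long side points 70 degrees counter-clockwise (from above) of its x axis. (One more like it lies far left beside the crate, out of the job.)
- pocket_l: Fixed plastic insert with the L-shaped cut-out, the same hand as bracket_l. Home: bracket origin over this origin, axes along this body's axes; cut-out 6 mm larger all round. Else as pocket_pack.
- pocket_t: Fixed plastic insert with the T-shaped cut-out. Home: bracket origin over this origin, axes along this body's axes; cut-out 6 mm larger all round. Else as pocket_pack.
- pocket_u: Fixed plastic insert with the U-shaped cut-out. Home: bracket origin over this origin, axes along this body's axes; cut-out 6 mm larger all round. Else as pocket_pack.
- pocket_pack: Fixed light grey plastic insert, x -56 to 56, y -30 to 60, 13 mm high, in a grey tray (rim 17 mm over the bench) with three more, same heading. Cut-out 104 (x) by 41 mm (y) about the origin, for the slim pack flat, long side along x, either way round. Insert underside 3 mm over the bench; black floor 8 mm over it (3 mm in the other inserts). Origin on the underside, z up.
Things that resemble listed ones, but are neither listed nor needed, are in the scene too. Leave any yellow look-alike of the bracket_t alone.

How it is judged:
By the outcome, as a careful person would: the job done as asked, in the order asked, and still so for the second after the job is handed in, with the robot touching nothing.
It also fails if it takes over 99 s, if anything falls off the work surface, if the arm or the gripper's body presses on something with over 40 N, if the wrist force passes 120 N, or if a joint passes its speed limit or range.

## Robot

A 6-joint arm with a two-finger parallel gripper is mounted at the origin on a cart in front of the work surface, level with it; the furniture and walls round the work are solid. World frame = base frame: x ahead of the robot, y to its left, z up, the work surface at z = 0. Lengths are in m, angles in degrees, forces in N, time in s.
With the tool pointing down it reaches from about 0.4 to 0.825 m from the base axis. Payload 7 kg.
Tool frame: the origin (TCP) lies midway between the tips of the shut fingers; the grasp point (between the pads) lies 19 mm behind it; z points along the fingers, y is the line along which they close (so a half turn about z gives the same grasp; the last joint's range is limited). The gripper opens to 88 mm and grips with 3 to 60 N. Pads are 19 mm wide; open, the fingers measure 130 mm over their backs; the gripper's body (78 mm by 193 mm) begins 47 mm behind the grasp point.
Start: joints at [84.173, 20.546, 0.682, 0, -70.136, -16.507], TCP at [0.257, 0.624, 0.227] pointing down, gripper open.
Joint ranges: [-176.03, 176.03], [-82.01, 121.73], [-58.28, 71.71], [-173.87, 95.51], [-174.79, -0.11], [-173.66, 173.66]. Speed limits (degrees/s): [136.94, 136.94, 172.46, 180, 180, 180].

## Interface

Orientations are given as [roll, pitch, yaw] about the fixed x, y, z axes, in that order (R = Rz(yaw) Ry(pitch) Rx(roll)).
In Python, from plant import r gives the robot as it stands. The module is installed in compiled form; this text tells all that it offers.
- The arm moves only by the tool play_rows, never from a script. Its argument "rows" is a list of rows, each an object with "slide": the shift along the tool's x, y, z as a fraction of full scale, a list of three; "delta_rot": the turn, a rotation vector about the tool's x, y, z as a fraction of full scale, a list of three; "fingers": the opening, from -1 (shut) to 1 (fully open). In form: [{"slide": [x, y, z], "delta_rot": [rx, ry, rz], "fingers": fingers}, ...]. A call has 1 to 8 rows; each row shifts and turns the commanded pose from where the row before left it, along the tool's axes as they then stand; what a row does not reach is not made up. Full scale, the value 1, is 0.15 m for a shift and 0.08 rad for a turn. A row lasts 1/8 s, in which the tool goes at most 62.5 mm and 10.7 degrees, less where a joint would pass 70% of its speed; a pose out of reach is approached as far as the arm can. A call with a number of a shift or a turn outside -1 to 1 is refused whole. A call with a gripper value outside its range is refused whole. The fingers move at their own pace and stop on an object; "squeeze" is the grip in N (left out, the last holds). Time passes only in rows, so rows that do not move let the fingers close. It gives the time, the measured TCP pose, the force, the opening and the grip force at its end, in the units of the state.
- r.get_state(): the state, without advancing time (a new reading comes with each control period).
- r.capture(name): name is "scene" or "top"; returns a dict with "image" (480x640x3 uint8, blue, green, red), "fx", "fy", "cx", "cy" (pixels), "R" (3x3) and "t" (3): a world point X has camera coordinates R X + t. Camera axes: x right, y down, z forward; pixel columns grow to the right and rows downward; lengths in m; the calibration is good to about 2 mm. A picture is of the moment at which its call begins. There is no depth.
- r.close_job(): hands the job in; it is judged then, once.
The state is a dict: "time_s": time; "joints": joint angles; "qd": joint speeds; "joint_torque": joint torques, N m; "tcp_pos": TCP position; "eef_rot": TCP orientation; "contact_force": force on the tool from outside, world axes, zero at the start; "moment": the same for the moment, N m; "gripper_width": finger opening in m; "gripper_force": force on a finger pad.
Only numpy, scipy, OpenCV 4.12 (cv2) and the standard library are available. Lean on these libraries where they do the work, as an engineer would, in place of code of your own. Each camera call takes 0.05 s, during which the arm holds its last target. There are 200 camera calls.

## Working session

There is one attempt and no reset: what is moved stays moved. The work goes in short steps, Python scripts to look and compute and a tool call to move; the robot and the scene stay as the last step left them, time stands still between calls to the robot, and variables do not carry over. Pictures are saved under pics/ and viewed, at most 14 in all, crops included, and the job is handed in when it is done.

Besides the shell and the picture viewer there is one more tool, called after "Request:" by a JSON object that holds its "op" and its "data". play_rows: Moves the arm, as the interface text tells. Shift numbers are shares of 0.15 m and turn numbers shares of 0.08 rad, none past 1 either way. Its arguments: {"type":"object","properties":{"rows":{"type":"array"},"squeeze":{"type":"number"}},"required":["rows"]}

```bash
mkdir -p pics; python3 - <<'E'
from plant import r
import cv2,pickle
for n in("scene","top"):
    c=r.capture(n); cv2.imwrite(f"pics/{n}0.png",c["image"]); pickle.dump(c,open(n+".pkl","wb"))
    print(n,c["fx"],c["cx"],c["cy"],c["R"],c["t"],-c["R"].T@c["t"])
print(r.get_state())
E
```

```text
scene 481.49646139429035 327.99612872677534 235.71534550524223 [[ 0.63618918 -0.7712675   0.02024295]
 [-0.37256142 -0.33007576 -0.8673223 ]
 [ 0.67561921  0.54423932 -0.49733515]] [-0.3816611   0.25483224  1.03139678] [-0.35908215 -0.77157553  0.7416975 ]
top 618.9264015476031 328.12378005119996 241.46757108475336 [[-0.01361361 -0.99984595 -0.01107902]
 [-0.98903429  0.0150943  -0.14691265]
 [ 0.14705724  0.00895752 -0.98908742]] [0.01896669 0.6083544  1.41351355] [ 0.39407417 -0.00288049  1.48767356]
{'time_s': 0.1, 'joints': array([ 8.41737300e+01,  2.05888876e+01,  6.41950152e-01, -1.65875299e-02,
       -7.01349972e+01, -1.65088723e+01]), 'qd': array([ 0.0954785 ,  0.02313715, -0.04526945, -0.11328687, -0.08741706,
       -0.01922516]), 'joint_torque': array([-1.86981248e-03, -5.84166741e+01,  2.93748719e+01,  7.01561451e+00,
        1.01078243e-02, -5.23309711e-05]), 'tcp_pos': array([0.25636376, 0.62398656, 0.22572465]), 'eef_rot': array([ 1.79917011e+02, -8.33344593e-03, -2.23407840e+01]), 'contact_force': array([ 0.98553162, -0.04451785, -0.05489456]), 'moment': array([ 0.05019282,  0.01332442, -0.04538158]), 'gripper_force': 0.0, 'gripper_width': 0.08747057588764304}
```

View pics/top0.png

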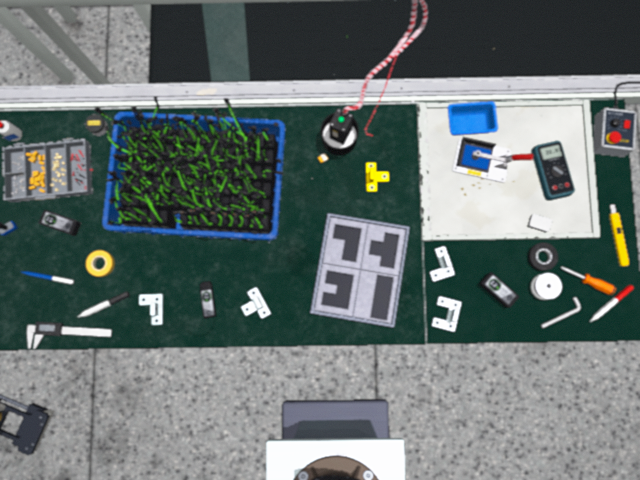

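View pics/scene0.png

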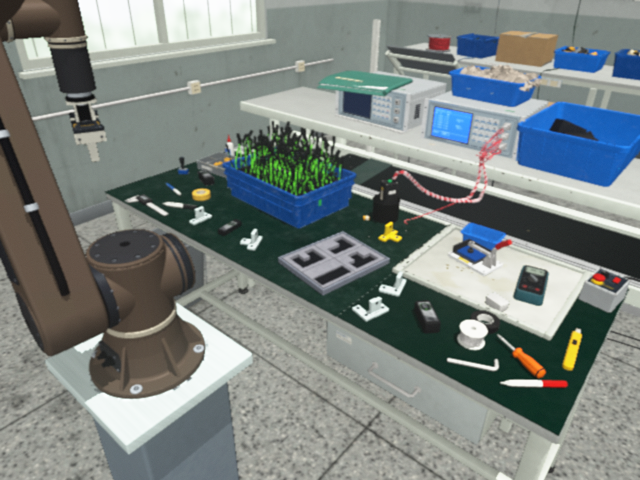

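```bash
python3 - <<'E'
import cv2,pickle,numpy as np
im=pickle.load(open("top.pkl","rb"))["image"]
z=lambda x0,x1,y0,y1,s:cv2.resize(im[y0:y1,x0:x1],None,fx=s,fy=s,interpolation=cv2.INTER_CUBIC)
a=z(135,275,270,335,4);b=z(425,525,240,340,4);c=z(305,415,205,335,3)
A=np.zeros((600,800,3),np.uint8);A[:260,:560]=a;A[190+10:600]=A[200:600]
B=np.zeros((600,800,3),np.uint8);B[:200,:430]=cv2.resize(a,(430,200));B[200:600,:400]=b;B[200:590,410:740]=c
cv2.imwrite("pics/z1.png",B)
E
```

```text
(no output)
```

View pics/z1.png

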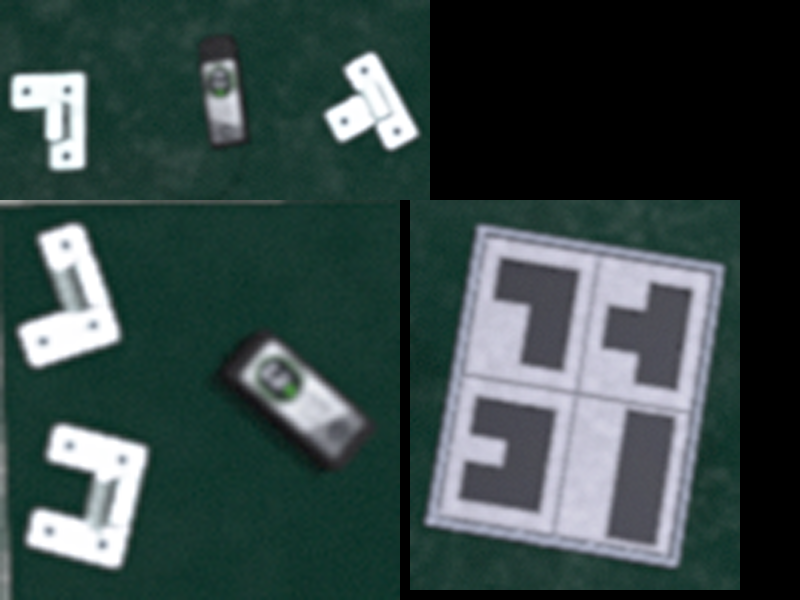

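```bash
cat > h.py <<'E'
import cv2,pickle,numpy as np
from plant import r
S=6
def ray(c,uv,z):
    uv=np.atleast_2d(uv).astype(float)
    d=np.c_[(uv[:,0]-c["cx"])/c["fx"],(uv[:,1]-c["cy"])/c["fy"],np.ones(len(uv))]@c["R"]
    o=-c["R"].T@c["t"]
    return (o+d*((z-o[2])/d[:,2])[:,None])[:,:2]
def contours(c,box,f,amin):
    x0,x1,y0,y1=box
    im=cv2.resize(c["image"][y0:y1,x0:x1],None,fx=S,fy=S,interpolation=cv2.INTER_CUBIC)
    m=f(im).astype(np.uint8)
    m=cv2.morphologyEx(m,cv2.MORPH_OPEN,np.ones((5,5),np.uint8))
    cs=cv2.findContours(m,cv2.RETR_EXTERNAL,cv2.CHAIN_APPROX_NONE)[0]
    return [(k[:,0,:]+.5)/S-.5+[x0,y0] for k in cs if cv2.contourArea(k)>amin*S*S]
def bracket(c,box,zb=0.):
    cam=(-c["R"].T@c["t"])[:2]
    k=max(contours(c,box,lambda i:i[...,2]>125,80),key=len)
    p=ray(c,k,zb+.008); 
    a=cv2.approxPolyDP((p*1000).astype(np.float32)[:,None],5,True)[:,0]/1000
    e=np.roll(a,-1,0)-a; i=np.argmax(np.hypot(*e.T)); A=a[i]; d=e[i]/np.hypot(*e[i])
    n=np.array([-d[1],d[0]])
    if ((p.mean(0)-A)@n)<0: n=-n
    x=np.array([n[1],-n[0]])  # bracket x with y=n
    face=(cam-A)@n<0
    L=np.hypot(*e[i]); q=ray(c,k,zb if face else zb+.008)
    s=(p-A)@d; near=(abs((p-A)@n)<.004)&(s>.006)&(s<L-.006)
    vx,vy,_,_=cv2.fitLine(q[near].astype(np.float32),cv2.DIST_HUBER,0,.01,.01).ravel()
    x=np.array([vx,vy])*np.sign(vx*x[0]+vy*x[1]); n=np.array([-x[1],x[0]])
    b=np.median(q[near]@n); ex=p@x; lo,hi=ex.min(),ex.max()
    o=x*(lo+hi)/2+n*(b+.012)
    print("bracket",o.round(4),"yaw %.1f"%np.degrees(np.arctan2(x[1],x[0])),"len %.1f dep %.1f"%((hi-lo)*1e3,((p@n).max()-b)*1e3),"face",face)
    return o
def go(pos,yaw,n=None,step=.25,tol=True):
    """print rows (units) from measured state to pos, yaw"""
    s=r.get_state(); y0=np.radians(s["eef_rot"][2]); d=np.array(pos)-s["tcp_pos"]
    dy=(yaw-s["eef_rot"][2]+180)%360-180
    t=np.array([d@[np.cos(y0),np.sin(y0),0],d@[np.sin(y0),-np.cos(y0),0],-d[2]])/.15
    print("at",s["tcp_pos"].round(4),s["eef_rot"].round(1),"w%.4f"%s["gripper_width"],"t%.1f"%s["time_s"],"F",s["contact_force"].round(1),"Fg%.1f"%s["gripper_force"])
    print("slide total (units)",t.round(3),"rz total",(-np.radians(dy)/.08).round(2), "world d",d.round(4),"dyaw %.1f"%dy)
E
python3 - <<'E'
from h import *
c=pickle.load(open("top.pkl","rb"))
for b in((132,172,285,333),(236,276,280,325),(424,464,242,287),(424,470,290,338)): bracket(c,b)
ks=contours(c,(310,412,208,332),lambda i:(i.max(2)<115)&(i[...,2]>1.1*0+i[...,1]*.8),200)
for k in ks: print(len(k),cv2.minAreaRect((ray(c,k,.011)*1000).astype(np.float32)))
for b in((190,225,275,322),(475,522,268,312)):
  for k in contours(c,b,lambda i:i[...,2]>i[...,1]*.72,60):
    print("pack",cv2.minAreaRect((ray(c,k,.019)*1000).astype(np.float32)), cv2.minAreaRect((ray(c,k,.03)*1000).astype(np.float32))[1])
i=c["image"];print(i[247,385],i[220,330],i[330,230],i[284,207],i[270,500],i[300,200:216])
E
```

```text
bracket [0.4579 0.4227] yaw 1.5 len 75.5 dep 55.4 face True
bracket [0.4707 0.1773] yaw 28.5 len 76.3 dep 57.5 face True
bracket [ 0.5622 -0.2702] yaw 16.9 len 76.2 dep 58.6 face False
bracket [ 0.4328 -0.2835] yaw -15.6 len 76.0 dep 58.2 face False
667 ((478.57830810546875, -114.77469635009766), (37.059715270996094, 100.74818420410156), 79.3064956665039)
819 ((498.2991943359375, -9.280815124511719), (62.62207794189453, 81.13185119628906), 79.45054626464844)
662 ((594.0101318359375, -121.03276824951172), (62.21303176879883, 80.5701675415039), 79.12739562988281)
672 ((610.6782836914062, -30.096641540527344), (62.736541748046875, 80.961181640625), 79.35018920898438)
pack ((478.5404968261719, 299.7170715332031), (86.78056335449219, 32.29907989501953), 8.18124771118164) (86.13056182861328, 32.05713653564453)
pack ((491.12237548828125, -391.98046875), (91.21855163574219, 42.986488342285156), 46.53839111328125) (90.53535461425781, 42.66454315185547)
[85 77 78] [172 157 155] [54 59 33] [52 49 50] [49 58 22] [[ 52  57  34]
 [ 69  73  61]
 [103 104  95]
 [116 120 110]
 [ 99 107  93]
 [ 75 103  76]
 [ 69 116  73]
 [ 73 113  74]
 [ 91 106  87]
 [139 143 132]
 [185 182 176]
 [189 182 178]
 [134 127 126]
 [ 68  64  63]
 [ 39  41  27]
 [ 43  50  20]]
```

```bash
cat >> h.py <<'E'
def plan(pos,yaw,n,f):
    s=r.get_state(); go(pos,yaw); p=np.array(s["tcp_pos"]); y=s["eef_rot"][2]; out=[]
    for i in range(n):
        k=n-i; d=(np.array(pos)-p)/k; dy=((yaw-y+180)%360-180)/k; a=np.radians(y)
        M=np.array([[np.cos(a),np.sin(a),0],[np.sin(a),-np.cos(a),0],[0,0,-1]])
        u=(M@d/.15).round(2)+0.; w=round(-np.radians(dy)/.08,2)+0.
        p=p+M.T@u*.15; y-=np.degrees(w*.08)
        out.append('{"slide":[%g,%g,%g],"delta_rot":[0,0,%g],"fingers":%g}'%(*u,w,f))
    print(",".join(out)); print("end",p.round(4),round(y,1))
E
python3 -c "
from h import *
plan([.458,.4227,.1],1.5,8,0)"
```

```text
at [0.2564 0.624  0.2257] [179.9  -0.  -22.3] w0.0875 t0.1 F [ 1.  -0.  -0.1] Fg0.0
slide total (units) [1.753 0.73  0.838] rz total -5.2 world d [ 0.2016 -0.2013 -0.1257] dyaw 23.8
{"slide":[0.22,0.09,0.1],"delta_rot":[0,0,-0.65],"fingers":0},{"slide":[0.21,0.1,0.11],"delta_rot":[0,0,-0.65],"fingers":0},{"slide":[0.21,0.11,0.1],"delta_rot":[0,0,-0.65],"fingers":0},{"slide":[0.2,0.13,0.11],"delta_rot":[0,0,-0.65],"fingers":0},{"slide":[0.2,0.14,0.1],"delta_rot":[0,0,-0.65],"fingers":0},{"slide":[0.19,0.14,0.11],"delta_rot":[0,0,-0.65],"fingers":0},{"slide":[0.18,0.15,0.1],"delta_rot":[0,0,-0.65],"fingers":0},{"slide":[0.17,0.17,0.11],"delta_rot":[0,0,-0.65],"fingers":0}
end [0.458  0.4224 0.0997] 1.5
```

Request:
{"op": "play_rows", "data": {"rows": [{"slide": [0.22, 0.09, 0.1], "delta_rot": [0, 0, -0.65], "fingers": 0}, {"slide": [0.21, 0.1, 0.11], "delta_rot": [0, 0, -0.65], "fingers": 0}, {"slide": [0.21, 0.11, 0.1], "delta_rot": [0, 0, -0.65], "fingers": 0}, {"slide": [0.2, 0.13, 0.11], "delta_rot": [0, 0, -0.65], "fingers": 0}, {"slide": [0.2, 0.14, 0.1], "delta_rot": [0, 0, -0.65], "fingers": 0}, {"slide": [0.19, 0.14, 0.11], "delta_rot": [0, 0, -0.65], "fingers": 0}, {"slide": [0.18, 0.15, 0.1], "delta_rot": [0, 0, -0.65], "fingers": 0}, {"slide": [0.17, 0.17, 0.11], "delta_rot": [0, 0, -0.65], "fingers": 0}], "squeeze": 25}}

```text
time_s: 1.1
tcp_pos: [0.4588, 0.4219, 0.0998]
eef_rot: [180.0, 0.0, 1.6]
contact_force: [-0.1, 0.4, -0.3]
gripper_width: 0.0437
gripper_force: 0.0
```

```bash
python3 -c "
from h import *
c=r.capture('top');cv2.imwrite('pics/a.png',c['image']);c=r.capture('scene');im=c['image'];cv2.imwrite('pics/b.png',cv2.resize(im[80:300,60:360],None,fx=2.5,fy=2.5))
plan([.458,.4227,.014],1.5,4,0)"
```

```text
at [0.4588 0.4191 0.098 ] [179.8   0.2   1.4] w0.0436 t1.2 F [-0.6  0.1 -0. ] Fg0.0
slide total (units) [-0.005 -0.024  0.56 ] rz total -0.02 world d [-0.0008  0.0036 -0.084 ] dyaw 0.1
{"slide":[0,-0.01,0.14],"delta_rot":[0,0,-0.01],"fingers":0},{"slide":[0,0,0.14],"delta_rot":[0,0,0],"fingers":0},{"slide":[0,-0.01,0.14],"delta_rot":[0,0,-0.01],"fingers":0},{"slide":[0,0,0.14],"delta_rot":[0,0,0],"fingers":0}
end [0.4587 0.4221 0.014 ] 1.5
```

View pics/b.png

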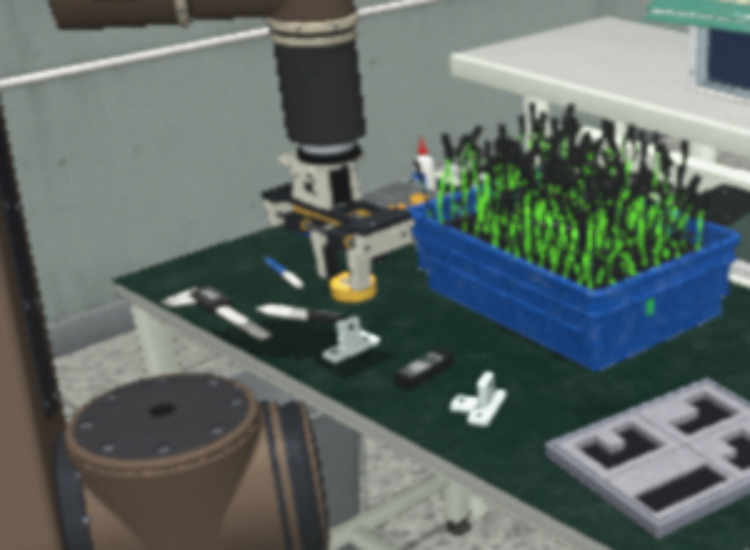

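```bash
python3 -c "
from h import *
c=pickle.load(open('scene.pkl','rb'))
for X in ([.4588,.4219,.1],[.458,.4227,.044],[.4707,.1773,.044],[.4785,.2997,.019]):
  q=c['R']@X+c['t'];print(q[:2]/q[2]*c['fx']+[c['cx'],c['cy']], (q[:2]/q[2]*c['fx']+[c['cx']-60,c['cy']-80])*2.5)
go([.458,.4227,.014],1.5)"
```

```text
[197.22835468 190.74192815] [343.07088669 276.85482037]
[198.86829495 206.65576143] [347.17073736 316.63940358]
[254.26408264 229.89384535] [485.66020661 374.73461338]
[229.67268148 223.31633807] [424.18170369 358.29084518]
at [0.4588 0.4191 0.098 ] [179.8   0.2   1.4] w0.0436 t1.2 F [-0.6  0.1 -0. ] Fg0.0
slide total (units) [-0.005 -0.024  0.56 ] rz total -0.02 world d [-0.0008  0.0036 -0.084 ] dyaw 0.1
```

Request:
{"op": "play_rows", "data": {"rows": [{"slide": [0, 0, 0.2], "delta_rot": [0, 0, 0], "fingers": 0}, {"slide": [0, 0, 0.17], "delta_rot": [0, 0, 0], "fingers": 0}, {"slide": [0, 0, 0.12], "delta_rot": [0, 0, 0], "fingers": 0}, {"slide": [0, 0, 0.08], "delta_rot": [0, 0, 0], "fingers": 0}, {"slide": [0, 0, 0], "delta_rot": [0, 0, 0], "fingers": 0}, {"slide": [0, 0, 0], "delta_rot": [0, 0, 0], "fingers": -1}, {"slide": [0, 0, 0], "delta_rot": [0, 0, 0], "fingers": -1}, {"slide": [0, 0, 0], "delta_rot": [0, 0, 0], "fingers": -1}]}}

```text
time_s: 2.2
tcp_pos: [0.4583, 0.4231, 0.0157]
eef_rot: [-180.0, -0.0, 1.5]
contact_force: [0.2, 0.2, -0.4]
gripper_width: 0.0192
gripper_force: 0.0
```

```bash
python3 -c "
from h import *
for i in range(3): go([.458,.4227,.1],-10.7)
plan([.6079,-.0448,.1],-10.7,16,-1)"
```

```text
at [0.4583 0.4231 0.0157] [-180.    -0.     1.5] w0.0192 t2.2 F [ 0.2  0.2 -0.4] Fg0.0
slide total (units) [-0.002  0.003 -0.562] rz total 2.66 world d [-0.0003 -0.0004  0.0843] dyaw -12.2
at [0.4583 0.4231 0.0157] [-180.    -0.     1.5] w0.0192 t2.2 F [ 0.2  0.2 -0.4] Fg0.0
slide total (units) [-0.002  0.003 -0.562] rz total 2.66 world d [-0.0003 -0.0004  0.0843] dyaw -12.2
at [0.4583 0.4231 0.0157] [-180.    -0.     1.5] w0.0192 t2.2 F [ 0.2  0.2 -0.4] Fg0.0
slide total (units) [-0.002  0.003 -0.562] rz total 2.66 world d [-0.0003 -0.0004  0.0843] dyaw -12.2
at [0.4583 0.4231 0.0157] [-180.    -0.     1.5] w0.0192 t2.2 F [ 0.2  0.2 -0.4] Fg0.0
slide total (units) [ 0.915  3.144 -0.562] rz total 2.66 world d [ 0.1496 -0.4679  0.0843] dyaw -12.2
{"slide":[0.06,0.2,-0.04],"delta_rot":[0,0,0.17],"fingers":-1},{"slide":[0.06,0.2,-0.03],"delta_rot":[0,0,0.17],"fingers":-1},{"slide":[0.06,0.19,-0.04],"delta_rot":[0,0,0.17],"fingers":-1},{"slide":[0.07,0.19,-0.03],"delta_rot":[0,0,0.17],"fingers":-1},{"slide":[0.07,0.19,-0.04],"delta_rot":[0,0,0.17],"fingers":-1},{"slide":[0.07,0.19,-0.03],"delta_rot":[0,0,0.16],"fingers":-1},{"slide":[0.07,0.19,-0.04],"delta_rot":[0,0,0.17],"fingers":-1},{"slide":[0.08,0.19,-0.03],"delta_rot":[0,0,0.16],"fingers":-1},{"slide":[0.08,0.19,-0.04],"delta_rot":[0,0,0.17],"fingers":-1},{"slide":[0.08,0.19,-0.03],"delta_rot":[0,0,0.16],"fingers":-1},{"slide":[0.08,0.19,-0.04],"delta_rot":[0,0,0.17],"fingers":-1},{"slide":[0.08,0.19,-0.03],"delta_rot":[0,0,0.16],"fingers":-1},{"slide":[0.09,0.18,-0.04],"delta_rot":[0,0,0.17],"fingers":-1},{"slide":[0.09,0.19,-0.03],"delta_rot":[0,0,0.16],"fingers":-1},{"slide":[0.09,0.18,-0.04],"delta_rot":[0,0,0.17],"fingers":-1},{"slide":[0.09,0.18,-0.03],"delta_rot":[0,0,0.16],"fingers":-1}
end [ 0.6073 -0.0444  0.0997] -10.7
```

Request:
{"op": "play_rows", "data": {"rows": [{"slide": [0, 0, 0], "delta_rot": [0, 0, 0], "fingers": -1}, {"slide": [0, 0, 0], "delta_rot": [0, 0, 0], "fingers": -1}, {"slide": [0, 0, 0], "delta_rot": [0, 0, 0], "fingers": -1}, {"slide": [0, 0, -0.1], "delta_rot": [0, 0, 0], "fingers": -1}, {"slide": [0, 0, -0.15], "delta_rot": [0, 0, 0], "fingers": -1}, {"slide": [0, 0, -0.2], "delta_rot": [0, 0, 0], "fingers": -1}, {"slide": [0, 0, -0.15], "delta_rot": [0, 0, 0], "fingers": -1}]}}

```text
time_s: 3.08
tcp_pos: [0.4584, 0.4232, 0.1071]
eef_rot: [-179.9, -0.1, 1.5]
contact_force: [-0.2, 0.1, -1.7]
gripper_width: 0.0096
gripper_force: 25.0
```

```bash
python3 -c "
from h import *
plan([.6079,-.0448,.1],-10.7,16,-1)"
```

```text
at [0.4584 0.4232 0.1071] [-1.799e+02 -1.000e-01  1.500e+00] w0.0096 t3.1 F [-0.2  0.1 -1.7] Fg25.0
slide total (units) [0.914 3.146 0.048] rz total 2.66 world d [ 0.1495 -0.468  -0.0071] dyaw -12.2
{"slide":[0.06,0.2,0],"delta_rot":[0,0,0.17],"fingers":-1},{"slide":[0.06,0.2,0],"delta_rot":[0,0,0.17],"fingers":-1},{"slide":[0.06,0.19,0],"delta_rot":[0,0,0.17],"fingers":-1},{"slide":[0.07,0.19,0],"delta_rot":[0,0,0.17],"fingers":-1},{"slide":[0.07,0.19,0],"delta_rot":[0,0,0.17],"fingers":-1},{"slide":[0.07,0.19,0],"delta_rot":[0,0,0.16],"fingers":-1},{"slide":[0.07,0.19,0],"delta_rot":[0,0,0.17],"fingers":-1},{"slide":[0.07,0.19,0.01],"delta_rot":[0,0,0.16],"fingers":-1},{"slide":[0.08,0.19,0],"delta_rot":[0,0,0.17],"fingers":-1},{"slide":[0.08,0.19,0.01],"delta_rot":[0,0,0.16],"fingers":-1},{"slide":[0.08,0.19,0],"delta_rot":[0,0,0.17],"fingers":-1},{"slide":[0.09,0.19,0.01],"delta_rot":[0,0,0.16],"fingers":-1},{"slide":[0.09,0.18,0],"delta_rot":[0,0,0.17],"fingers":-1},{"slide":[0.09,0.19,0.01],"delta_rot":[0,0,0.16],"fingers":-1},{"slide":[0.09,0.18,0],"delta_rot":[0,0,0.17],"fingers":-1},{"slide":[0.09,0.18,0.01],"delta_rot":[0,0,0.16],"fingers":-1}
end [ 0.6075 -0.0443  0.0996] -10.7
```

```bash
python3 -c "
from h import *
plan([.49,.16,.1],-6,8,-1)"
```

```text
at [0.4584 0.4232 0.1071] [-1.799e+02 -1.000e-01  1.500e+00] w0.0096 t3.1 F [-0.2  0.1 -1.7] Fg25.0
slide total (units) [0.164 1.76  0.048] rz total 1.64 world d [ 0.0316 -0.2632 -0.0071] dyaw -7.5
{"slide":[0.02,0.22,0.01],"delta_rot":[0,0,0.2],"fingers":-1},{"slide":[0.02,0.22,0.01],"delta_rot":[0,0,0.21],"fingers":-1},{"slide":[0.03,0.22,0],"delta_rot":[0,0,0.2],"fingers":-1},{"slide":[0.03,0.22,0.01],"delta_rot":[0,0,0.21],"fingers":-1},{"slide":[0.04,0.22,0],"delta_rot":[0,0,0.2],"fingers":-1},{"slide":[0.04,0.22,0.01],"delta_rot":[0,0,0.21],"fingers":-1},{"slide":[0.04,0.21,0],"delta_rot":[0,0,0.2],"fingers":-1},{"slide":[0.04,0.22,0.01],"delta_rot":[0,0,0.21],"fingers":-1}
end [0.4893 0.1595 0.0996] -6.0
```

Request:
{"op": "play_rows", "data": {"rows": [{"slide": [0.02, 0.22, 0.01], "delta_rot": [0, 0, 0.2], "fingers": -1}, {"slide": [0.02, 0.22, 0.01], "delta_rot": [0, 0, 0.21], "fingers": -1}, {"slide": [0.03, 0.22, 0], "delta_rot": [0, 0, 0.2], "fingers": -1}, {"slide": [0.03, 0.22, 0.01], "delta_rot": [0, 0, 0.21], "fingers": -1}, {"slide": [0.04, 0.22, 0], "delta_rot": [0, 0, 0.2], "fingers": -1}, {"slide": [0.04, 0.22, 0.01], "delta_rot": [0, 0, 0.21], "fingers": -1}, {"slide": [0.04, 0.21, 0], "delta_rot": [0, 0, 0.2], "fingers": -1}, {"slide": [0.04, 0.22, 0.01], "delta_rot": [0, 0, 0.21], "fingers": -1}]}}

```text
time_s: 4.08
tcp_pos: [0.4893, 0.1583, 0.0984]
eef_rot: [-180.0, -0.1, -6.0]
contact_force: [0.5, -0.0, -1.1]
gripper_width: 0.0103
gripper_force: 25.0
```

```bash
python3 -c "
from h import *
plan([.6079,-.0448,.06],-10.7,8,-1)"
```

```text
at [0.4893 0.1583 0.0984] [-1.8e+02 -1.0e-01 -6.0e+00] w0.0103 t4.1 F [ 0.5 -0.  -1.1] Fg25.0
slide total (units) [0.928 1.264 0.256] rz total 1.02 world d [ 0.1186 -0.2031 -0.0384] dyaw -4.7
{"slide":[0.12,0.16,0.03],"delta_rot":[0,0,0.13],"fingers":-1},{"slide":[0.12,0.16,0.03],"delta_rot":[0,0,0.13],"fingers":-1},{"slide":[0.12,0.15,0.03],"delta_rot":[0,0,0.13],"fingers":-1},{"slide":[0.12,0.15,0.03],"delta_rot":[0,0,0.13],"fingers":-1},{"slide":[0.12,0.15,0.03],"delta_rot":[0,0,0.12],"fingers":-1},{"slide":[0.12,0.15,0.04],"delta_rot":[0,0,0.13],"fingers":-1},{"slide":[0.13,0.16,0.03],"delta_rot":[0,0,0.12],"fingers":-1},{"slide":[0.12,0.15,0.04],"delta_rot":[0,0,0.13],"fingers":-1}
end [ 0.6074 -0.0448  0.0594] -10.7
```

Request:
{"op": "play_rows", "data": {"rows": [{"slide": [0.12, 0.16, 0.03], "delta_rot": [0, 0, 0.13], "fingers": -1}, {"slide": [0.12, 0.16, 0.03], "delta_rot": [0, 0, 0.13], "fingers": -1}, {"slide": [0.12, 0.15, 0.03], "delta_rot": [0, 0, 0.13], "fingers": -1}, {"slide": [0.12, 0.15, 0.03], "delta_rot": [0, 0, 0.13], "fingers": -1}, {"slide": [0.12, 0.15, 0.03], "delta_rot": [0, 0, 0.12], "fingers": -1}, {"slide": [0.12, 0.15, 0.04], "delta_rot": [0, 0, 0.13], "fingers": -1}, {"slide": [0.13, 0.16, 0.03], "delta_rot": [0, 0, 0.12], "fingers": -1}, {"slide": [0.12, 0.15, 0.04], "delta_rot": [0, 0, 0.13], "fingers": -1}]}}

```text
time_s: 5.08
tcp_pos: [0.608, -0.0449, 0.0592]
eef_rot: [-180.0, -0.1, -10.7]
contact_force: [0.5, 0.4, -0.9]
gripper_width: 0.0099
gripper_force: 25.0
```

```bash
python3 -c "
from h import *
c=r.capture('scene');im=c['image'];cv2.imwrite('pics/c.png',cv2.resize(im[190:310,250:410],None,fx=4,fy=4,interpolation=2))
plan([.6079,-.0448,.022],-10.7,4,-1)"
```

```text
at [ 0.6088 -0.0472  0.0583] [180.   -0.  -10.8] w0.0098 t5.1 F [ 2.3 -2.6 -0.1] Fg25.0
slide total (units) [-0.009 -0.014  0.242] rz total -0.02 world d [-0.0009  0.0024 -0.0363] dyaw 0.1
{"slide":[0,0,0.06],"delta_rot":[0,0,-0.01],"fingers":-1},{"slide":[0,0,0.06],"delta_rot":[0,0,0],"fingers":-1},{"slide":[0,-0.01,0.06],"delta_rot":[0,0,-0.01],"fingers":-1},{"slide":[-0.01,0,0.06],"delta_rot":[0,0,0],"fingers":-1}
end [ 0.6076 -0.0454  0.0223] -10.7
```

View pics/c.png

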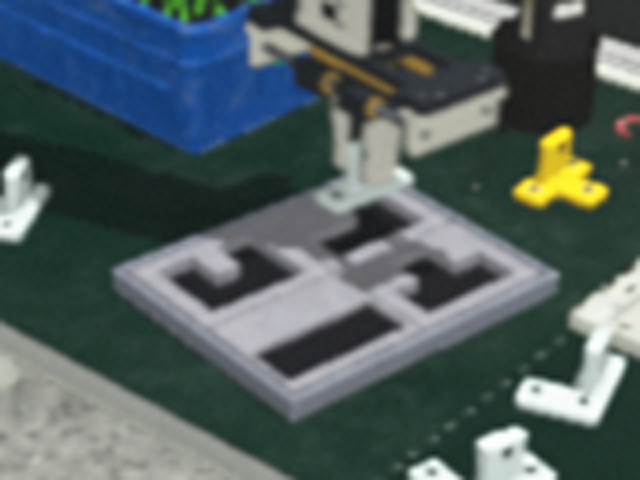

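Request:
{"op": "play_rows", "data": {"rows": [{"slide": [0, 0, 0], "delta_rot": [0, 0, 0], "fingers": -1}, {"slide": [0, 0, 0.08], "delta_rot": [0, 0, 0], "fingers": -1}, {"slide": [0, 0, 0.06], "delta_rot": [0, 0, 0], "fingers": -1}, {"slide": [0, 0, 0.05], "delta_rot": [0, 0, 0], "fingers": -1}, {"slide": [0, 0, 0.04], "delta_rot": [0, 0, 0], "fingers": -1}, {"slide": [0, 0, 0.015], "delta_rot": [0, 0, 0], "fingers": -1}, {"slide": [0, 0, 0.01], "delta_rot": [0, 0, 0], "fingers": -1}, {"slide": [0, 0, 0], "delta_rot": [0, 0, 0], "fingers": -1}]}}

```text
time_s: 6.12
tcp_pos: [0.6069, -0.0439, 0.0214]
eef_rot: [180.0, 0.0, -10.7]
contact_force: [-4.2, 2.1, 8.7]
gripper_width: 0.0097
gripper_force: 25.0
```

Request:
{"op": "play_rows", "data": {"rows": [{"slide": [0, 0, 0], "delta_rot": [0, 0, 0], "fingers": -0.3}, {"slide": [0, 0, 0], "delta_rot": [0, 0, 0], "fingers": -0.3}, {"slide": [0, 0, 0], "delta_rot": [0, 0, 0], "fingers": -0.3}, {"slide": [0, 0, -0.1], "delta_rot": [0, 0, 0], "fingers": -0.3}, {"slide": [0, 0, -0.2], "delta_rot": [0, 0, 0], "fingers": -0.3}, {"slide": [0, 0, -0.25], "delta_rot": [0, 0, 0], "fingers": 0}]}}

```text
time_s: 6.88
tcp_pos: [0.6069, -0.0442, 0.1041]
eef_rot: [180.0, 0.0, -10.7]
contact_force: [-0.1, 0.1, -0.2]
gripper_width: 0.0362
gripper_force: 0.0
```

```bash
python3 -c "
from h import *
plan([.4707,.1773,.1],28.5,8,0)"
```

```text
at [ 0.6069 -0.0442  0.1041] [180.    0.  -10.7] w0.0362 t6.9 F [-0.1  0.1 -0.2] Fg0.0
slide total (units) [-1.166 -1.282  0.027] rz total -8.55 world d [-0.1362  0.2215 -0.0041] dyaw 39.2
{"slide":[-0.15,-0.16,0],"delta_rot":[0,0,-1.07],"fingers":0},{"slide":[-0.13,-0.17,0],"delta_rot":[0,0,-1.07],"fingers":0},{"slide":[-0.12,-0.18,0],"delta_rot":[0,0,-1.07],"fingers":0},{"slide":[-0.1,-0.19,0.01],"delta_rot":[0,0,-1.07],"fingers":0},{"slide":[-0.08,-0.2,0],"delta_rot":[0,0,-1.07],"fingers":0},{"slide":[-0.06,-0.21,0.01],"delta_rot":[0,0,-1.07],"fingers":0},{"slide":[-0.05,-0.21,0],"delta_rot":[0,0,-1.06],"fingers":0},{"slide":[-0.03,-0.22,0.01],"delta_rot":[0,0,-1.07],"fingers":0}
end [0.4705 0.1777 0.0996] 28.5
```

Request:
{"op": "play_rows", "data": {"rows": [{"slide": [-0.15, -0.16, 0], "delta_rot": [0, 0, -1], "fingers": 0}, {"slide": [-0.13, -0.17, 0], "delta_rot": [0, 0, -1], "fingers": 0}, {"slide": [-0.12, -0.18, 0], "delta_rot": [0, 0, -1], "fingers": 0}, {"slide": [-0.1, -0.19, 0.01], "delta_rot": [0, 0, -1], "fingers": 0}, {"slide": [-0.08, -0.2, 0], "delta_rot": [0, 0, -1], "fingers": 0}, {"slide": [-0.06, -0.21, 0.01], "delta_rot": [0, 0, -1], "fingers": 0}, {"slide": [-0.05, -0.21, 0], "delta_rot": [0, 0, -1], "fingers": 0}, {"slide": [-0.03, -0.22, 0.01], "delta_rot": [0, 0, -1], "fingers": 0}]}}

```text
time_s: 7.88
tcp_pos: [0.475, 0.1815, 0.0995]
eef_rot: [-180.0, -0.1, 26.1]
contact_force: [0.0, -1.0, -0.7]
gripper_width: 0.0438
gripper_force: 0.0
```

```bash
python3 -c "
from h import *
plan([.4707,.1773,.1],28.5,2,0)
c=r.capture('top');pickle.dump(c,open('t2.pkl','wb'))
im=c['image'];cv2.imwrite('pics/d.png',cv2.resize(im[200:335,220:425],None,fx=3.5,fy=3.5,interpolation=2))
bracket(c,(330,366,215,270),.006)
"
```

```text
at [0.475  0.1815 0.0995] [-1.80e+02 -1.00e-01  2.61e+01] w0.0438 t7.9 F [ 0.  -1.  -0.7] Fg0.0
slide total (units) [-0.038  0.012 -0.003] rz total -0.52 world d [-0.0043 -0.0042  0.0005] dyaw 2.4
{"slide":[-0.02,0.01,0],"delta_rot":[0,0,-0.26],"fingers":0},{"slide":[-0.02,0,0],"delta_rot":[0,0,-0.26],"fingers":0}
end [0.4703 0.1774 0.0995] 28.5
bracket [ 0.6121 -0.005 ] yaw 179.2 len 133.5 dep 86.7 face False
```

View pics/d.png

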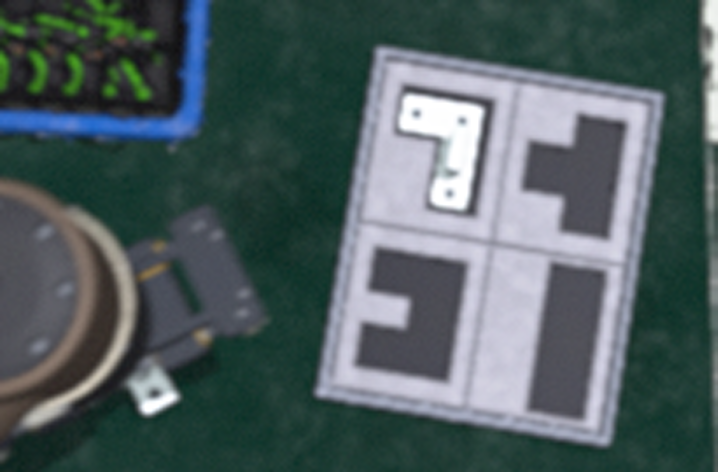

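```bash
python3 -c "
from h import *
c=pickle.load(open('t2.pkl','rb'))
k=max(contours(c,(328,366,218,268),lambda i:i[...,0]>205,60),key=len)
c0=pickle.load(open('top.pkl','rb'))
a=np.radians(-10.7);M=np.array([[np.cos(a),np.sin(a)],[-np.sin(a),np.cos(a)]])
q=(ray(c,k,.014)-[.6079,-.0448])@M.T*1000
print(q.min(0),q.max(0),len(q)); q0=cv2.minAreaRect(q.astype(np.float32));print(q0)
f=(abs(q[:,0]+5)<22)&(q[:,1]<0);print(np.polyfit(q[f,0],q[f,1],1))
f=(q[:,1]>18)&(q[:,1]<38)&(q[:,0]<24);print('leg inner x',np.polyfit(q[f,1],q[f,0],1))
for kk in contours(c0,(325,372,215,270),lambda i:i.max(2)<115,200):
  p=(ray(c0,kk,.016)-[.6079,-.0448])@M.T*1000;print('pocket@16',p.min(0),p.max(0));p=(ray(c0,kk,.006)-[.6079,-.0448])@M.T*1000;print(p.min(0),p.max(0))
"

```

```text
[-55.4554027  -28.89288516] [53.99493079 58.25508326] 919
((-0.9519577026367188, 14.718217849731445), (109.53526306152344, 86.71871948242188), 0.4214124381542206)
[ 5.08390887e-03 -2.74051306e+01]
leg inner x [ 1.98534527e-02 -5.43878862e+01]
pocket@16 [-41.06193344 -16.35770222] [39.58424539 46.20595461]
[-39.8603822 -16.4789793] [41.33378622 46.50979665]
```

```bash
python3 -c "
from h import *
c=pickle.load(open('t2.pkl','rb'))
print(c['image'][245,320:372:1,2]); print(c['image'][245,320:372,0])
k=max(contours(c,(328,366,218,268),lambda i:i[...,2]>224,60),key=len)
a=np.radians(-10.7);M=np.array([[np.cos(a),np.sin(a)],[-np.sin(a),np.cos(a)]])
q=(ray(c,k,.014)-[.6079,-.0448])@M.T*1000
print(q.min(0),q.max(0),len(q))
f=(abs(q[:,0]+5)<22)&(q[:,1]<0);print(np.polyfit(q[f,0],q[f,1],1))
f=(q[:,1]>18)&(q[:,1]<38)&(q[:,0]<24);print('leg inner x',np.polyfit(q[f,1],q[f,0],1))
"

```

```text
[ 27  67 121 155 153 150 169 193 194 194 194 196 199 200 202 199 198 198
 200 203 204 204 197 168 131 143 170 199 243 255 255 252 248 249 249 199
 112  80 121 169 193 199 192 174 169 184 196 200 193 166 121  86]
[ 45  83 144 180 176 166 186 207 211 211 208 210 214 216 218 215 214 214
 217 219 220 220 212 182 143 156 185 216 249 255 255 254 251 253 254 213
 122  90 131 181 208 215 207 191 185 199 212 215 209 181 133  94]
[-37.79834165  -9.6659577 ] [33.96086141 44.71259603] 630
[-0.04896235 -8.37680678]
leg inner x [-5.44796226e-04  1.04093168e+01]
```

Request:
{"op": "play_rows", "data": {"rows": [{"slide": [-0.02, 0.01, 0], "delta_rot": [0, 0, -0.26], "fingers": 0}, {"slide": [-0.02, 0, 0.1], "delta_rot": [0, 0, -0.26], "fingers": 0}, {"slide": [0, 0, 0.18], "delta_rot": [0, 0, 0], "fingers": 0}, {"slide": [0, 0, 0.15], "delta_rot": [0, 0, 0], "fingers": 0}, {"slide": [0, 0, 0.1], "delta_rot": [0, 0, 0], "fingers": 0}, {"slide": [0, 0, 0.035], "delta_rot": [0, 0, 0], "fingers": 0}, {"slide": [0, 0, 0], "delta_rot": [0, 0, 0], "fingers": -1}, {"slide": [0, 0, 0], "delta_rot": [0, 0, 0], "fingers": -1}]}}

```text
time_s: 8.93
tcp_pos: [0.471, 0.1765, 0.0143]
eef_rot: [-180.0, -0.1, 28.4]
contact_force: [0.7, 0.2, -0.5]
gripper_width: 0.029
gripper_force: 0.0
```

Request:
{"op": "play_rows", "data": {"rows": [{"slide": [0, 0, 0], "delta_rot": [0, 0, 0], "fingers": -1}, {"slide": [0, 0, 0], "delta_rot": [0, 0, 0], "fingers": -1}, {"slide": [0, 0, 0], "delta_rot": [0, 0, 0], "fingers": -1}, {"slide": [0, 0, 0], "delta_rot": [0, 0, 0], "fingers": -1}, {"slide": [0, 0, -0.1], "delta_rot": [0, 0, 0], "fingers": -1}, {"slide": [0, 0, -0.15], "delta_rot": [0, 0, 0], "fingers": -1}, {"slide": [0, 0, -0.2], "delta_rot": [0, 0, 0], "fingers": -1}, {"slide": [0, 0, -0.15], "delta_rot": [0, 0, 0], "fingers": -1}]}}

```text
time_s: 9.93
tcp_pos: [0.4704, 0.1763, 0.1044]
eef_rot: [-180.0, -0.0, 28.4]
contact_force: [1.0, 0.7, -0.5]
gripper_width: 0.0101
gripper_force: 25.0
```

```bash
python3 -c "
from h import *
plan([.5915,-.137,.1],-10.7,12,-1)"
```

```text
at [0.4704 0.1763 0.1044] [-180.    -0.    28.4] w0.0101 t9.9 F [ 1.   0.7 -0.5] Fg25.0
slide total (units) [-0.282  2.222  0.03 ] rz total 8.52 world d [ 0.1211 -0.3133 -0.0044] dyaw -39.1
{"slide":[-0.02,0.19,0],"delta_rot":[0,0,0.71],"fingers":-1},{"slide":[-0.01,0.19,0],"delta_rot":[0,0,0.71],"fingers":-1},{"slide":[0,0.19,0],"delta_rot":[0,0,0.71],"fingers":-1},{"slide":[0.01,0.19,0],"delta_rot":[0,0,0.71],"fingers":-1},{"slide":[0.02,0.18,0],"delta_rot":[0,0,0.71],"fingers":-1},{"slide":[0.03,0.18,0],"delta_rot":[0,0,0.71],"fingers":-1},{"slide":[0.04,0.18,0],"delta_rot":[0,0,0.71],"fingers":-1},{"slide":[0.05,0.18,0.01],"delta_rot":[0,0,0.71],"fingers":-1},{"slide":[0.06,0.18,0],"delta_rot":[0,0,0.71],"fingers":-1},{"slide":[0.07,0.17,0.01],"delta_rot":[0,0,0.71],"fingers":-1},{"slide":[0.07,0.17,0],"delta_rot":[0,0,0.71],"fingers":-1},{"slide":[0.08,0.17,0.01],"delta_rot":[0,0,0.71],"fingers":-1}
end [ 0.5908 -0.1375  0.0999] -10.7
```

Request:
{"op": "play_rows", "data": {"rows": [{"slide": [-0.02, 0.19, 0], "delta_rot": [0, 0, 0.71], "fingers": -1}, {"slide": [-0.01, 0.19, 0], "delta_rot": [0, 0, 0.71], "fingers": -1}, {"slide": [0, 0.19, 0], "delta_rot": [0, 0, 0.71], "fingers": -1}, {"slide": [0.01, 0.19, 0], "delta_rot": [0, 0, 0.71], "fingers": -1}, {"slide": [0.02, 0.18, 0], "delta_rot": [0, 0, 0.71], "fingers": -1}, {"slide": [0.03, 0.18, 0], "delta_rot": [0, 0, 0.71], "fingers": -1}, {"slide": [0.04, 0.18, 0], "delta_rot": [0, 0, 0.71], "fingers": -1}, {"slide": [0.05, 0.18, 0.01], "delta_rot": [0, 0, 0.71], "fingers": -1}]}}

```text
time_s: 10.92
tcp_pos: [0.5535, -0.0331, 0.1018]
eef_rot: [-180.0, 0.0, 2.2]
contact_force: [0.2, 0.7, -1.4]
gripper_width: 0.0099
gripper_force: 25.0
```

Request:
{"op": "play_rows", "data": {"rows": [{"slide": [0.06, 0.18, 0], "delta_rot": [0, 0, 0.71], "fingers": -1}, {"slide": [0.07, 0.17, 0.01], "delta_rot": [0, 0, 0.71], "fingers": -1}, {"slide": [0.07, 0.17, 0], "delta_rot": [0, 0, 0.71], "fingers": -1}, {"slide": [0.08, 0.17, 0.01], "delta_rot": [0, 0, 0.71], "fingers": -1}, {"slide": [0, 0, 0], "delta_rot": [0, 0, 0], "fingers": -1}]}}

```text
time_s: 11.55
tcp_pos: [0.5906, -0.139, 0.0982]
eef_rot: [180.0, 0.1, -10.8]
contact_force: [-0.5, 0.8, -1.4]
gripper_width: 0.0103
gripper_force: 25.0
```

```bash
python3 -c "
from h import *
plan([.5915,-.137,.021],-10.7,5,-1)"
```

```text
at [ 0.5906 -0.139   0.0982] [ 1.80e+02  1.00e-01 -1.08e+01] w0.0103 t11.6 F [-0.5  0.8 -1.4] Fg25.0
slide total (units) [ 0.003 -0.014  0.514] rz total -0.03 world d [ 0.0009  0.002  -0.0772] dyaw 0.1
{"slide":[0,0,0.1],"delta_rot":[0,0,-0.01],"fingers":-1},{"slide":[0,0,0.1],"delta_rot":[0,0,-0.01],"fingers":-1},{"slide":[0,0,0.1],"delta_rot":[0,0,0],"fingers":-1},{"slide":[0,-0.01,0.11],"delta_rot":[0,0,-0.01],"fingers":-1},{"slide":[0,0,0.1],"delta_rot":[0,0,0],"fingers":-1}
end [ 0.5909 -0.1375  0.0217] -10.7
```

Request:
{"op": "play_rows", "data": {"rows": [{"slide": [0, -0.005, 0.15], "delta_rot": [0, 0, 0], "fingers": -1}, {"slide": [0, 0, 0.15], "delta_rot": [0, 0, 0], "fingers": -1}, {"slide": [0, 0, 0.12], "delta_rot": [0, 0, 0], "fingers": -1}, {"slide": [0, 0, 0.06], "delta_rot": [0, 0, 0], "fingers": -1}, {"slide": [0, 0, 0.03], "delta_rot": [0, 0, 0], "fingers": -1}, {"slide": [0, 0, 0.015], "delta_rot": [0, 0, 0], "fingers": -1}, {"slide": [0, 0, 0], "delta_rot": [0, 0, 0], "fingers": -1}, {"slide": [0, 0, 0], "delta_rot": [0, 0, 0], "fingers": -1}]}}

```text
time_s: 12.55
tcp_pos: [0.5913, -0.1368, 0.0208]
eef_rot: [-180.0, -0.0, -10.7]
contact_force: [-0.4, 0.9, -0.9]
gripper_width: 0.0101
gripper_force: 25.0
```

No contact yet; nudge down a little, release and retreat.

Request:
{"op": "play_rows", "data": {"rows": [{"slide": [0, 0, 0.008], "delta_rot": [0, 0, 0], "fingers": -1}, {"slide": [0, 0, 0], "delta_rot": [0, 0, 0], "fingers": -1}]}}

```text
time_s: 12.8
tcp_pos: [0.5914, -0.1368, 0.02]
eef_rot: [-180.0, -0.1, -10.7]
contact_force: [-1.6, 1.1, 5.4]
gripper_width: 0.0103
gripper_force: 25.0
```

Request:
{"op": "play_rows", "data": {"rows": [{"slide": [0, 0, 0], "delta_rot": [0, 0, 0], "fingers": -0.3}, {"slide": [0, 0, 0], "delta_rot": [0, 0, 0], "fingers": -0.3}, {"slide": [0, 0, 0], "delta_rot": [0, 0, 0], "fingers": -0.3}, {"slide": [0, 0, -0.1], "delta_rot": [0, 0, 0], "fingers": -0.3}, {"slide": [0, 0, -0.2], "delta_rot": [0, 0, 0], "fingers": -0.3}, {"slide": [0, 0, -0.23], "delta_rot": [0, 0, 0], "fingers": 0}]}}

```text
time_s: 13.55
tcp_pos: [0.5909, -0.1368, 0.1001]
eef_rot: [180.0, 0.0, -10.7]
contact_force: [0.2, -0.3, 0.3]
gripper_width: 0.036
gripper_force: 0.0
```

```bash
python3 -c "
from h import *
plan([.4328,-.2835,.1],-15.6,8,0)"
```

```text
at [ 0.5909 -0.1368  0.1001] [180.    0.  -10.7] w0.0360 t13.6 F [ 0.2 -0.3  0.3] Fg0.0
slide total (units) [-0.854  1.156  0.   ] rz total 1.07 world d [-1.581e-01 -1.467e-01 -1.000e-04] dyaw -4.9
{"slide":[-0.11,0.14,0],"delta_rot":[0,0,0.13],"fingers":0},{"slide":[-0.1,0.15,0],"delta_rot":[0,0,0.13],"fingers":0},{"slide":[-0.1,0.15,0],"delta_rot":[0,0,0.14],"fingers":0},{"slide":[-0.1,0.15,0],"delta_rot":[0,0,0.13],"fingers":0},{"slide":[-0.1,0.15,0],"delta_rot":[0,0,0.14],"fingers":0},{"slide":[-0.1,0.15,0],"delta_rot":[0,0,0.13],"fingers":0},{"slide":[-0.1,0.15,0],"delta_rot":[0,0,0.14],"fingers":0},{"slide":[-0.1,0.15,0],"delta_rot":[0,0,0.13],"fingers":0}
end [ 0.4328 -0.2839  0.1001] -15.6
```

Request:
{"op": "play_rows", "data": {"rows": [{"slide": [-0.11, 0.14, 0], "delta_rot": [0, 0, 0.13], "fingers": 0}, {"slide": [-0.1, 0.15, 0], "delta_rot": [0, 0, 0.13], "fingers": 0}, {"slide": [-0.1, 0.15, 0], "delta_rot": [0, 0, 0.14], "fingers": 0}, {"slide": [-0.1, 0.15, 0], "delta_rot": [0, 0, 0.13], "fingers": 0}, {"slide": [-0.1, 0.15, 0], "delta_rot": [0, 0, 0.14], "fingers": 0}, {"slide": [-0.1, 0.15, 0], "delta_rot": [0, 0, 0.13], "fingers": 0}, {"slide": [-0.1, 0.15, 0], "delta_rot": [0, 0, 0.14], "fingers": 0}, {"slide": [-0.1, 0.15, 0], "delta_rot": [0, 0, 0.13], "fingers": 0}]}}

```text
time_s: 14.55
tcp_pos: [0.431, -0.285, 0.0983]
eef_rot: [180.0, 0.0, -15.7]
contact_force: [1.4, -0.1, 0.2]
gripper_width: 0.0436
gripper_force: 0.0
```

```bash
python3 -c "
from h import *
c=r.capture('top');im=c['image'];cv2.imwrite('pics/e.png',cv2.resize(im[200:340,300:480],None,fx=4,fy=4,interpolation=2))
plan([.4328,-.2835,.1],-15.6,1,0)"
```

```text
at [ 0.4286 -0.2859  0.0981] [-1.80e+02  1.00e-01 -1.58e+01] w0.0438 t14.6 F [-3.5 -1.1 -0.5] Fg0.0
slide total (units) [ 0.023 -0.023 -0.013] rz total -0.04 world d [0.0042 0.0024 0.0019] dyaw 0.2
{"slide":[0.02,-0.02,-0.01],"delta_rot":[0,0,-0.04],"fingers":0}
end [ 0.4323 -0.2839  0.0996] -15.6
```

View pics/e.png

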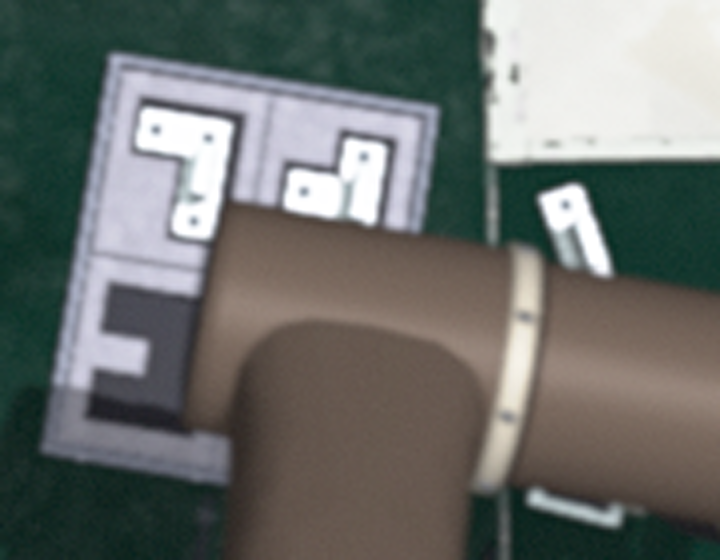

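Request:
{"op": "play_rows", "data": {"rows": [{"slide": [0, 0, 0.1], "delta_rot": [0, 0, 0], "fingers": 0}, {"slide": [0, 0, 0.18], "delta_rot": [0, 0, 0], "fingers": 0}, {"slide": [0, 0, 0.15], "delta_rot": [0, 0, 0], "fingers": 0}, {"slide": [0, 0, 0.1], "delta_rot": [0, 0, 0], "fingers": 0}, {"slide": [0, 0, 0.04], "delta_rot": [0, 0, 0], "fingers": 0}, {"slide": [0, 0, 0], "delta_rot": [0, 0, 0], "fingers": 0}]}}

```text
time_s: 15.35
tcp_pos: [0.4329, -0.2838, 0.0128]
eef_rot: [180.0, 0.0, -15.6]
contact_force: [0.1, -0.4, 0.2]
gripper_width: 0.0436
gripper_force: 0.0
```

Request:
{"op": "play_rows", "data": {"rows": [{"slide": [0, 0, 0], "delta_rot": [0, 0, 0], "fingers": -1}, {"slide": [0, 0, 0], "delta_rot": [0, 0, 0], "fingers": -1}, {"slide": [0, 0, 0], "delta_rot": [0, 0, 0], "fingers": -1}, {"slide": [0, 0, 0], "delta_rot": [0, 0, 0], "fingers": -1}, {"slide": [0, 0, 0], "delta_rot": [0, 0, 0], "fingers": -1}, {"slide": [0, 0, 0], "delta_rot": [0, 0, 0], "fingers": -1}]}}

```text
time_s: 16.1
tcp_pos: [0.433, -0.2839, 0.0133]
eef_rot: [180.0, -0.0, -15.6]
contact_force: [-1.4, 0.7, 4.4]
gripper_width: 0.0095
gripper_force: 25.0
```

Request:
{"op": "play_rows", "data": {"rows": [{"slide": [0, 0, -0.1], "delta_rot": [0, 0, 0], "fingers": -1}, {"slide": [0, 0, -0.15], "delta_rot": [0, 0, 0], "fingers": -1}, {"slide": [0, 0, -0.2], "delta_rot": [0, 0, 0], "fingers": -1}, {"slide": [0, 0, -0.13], "delta_rot": [0, 0, 0], "fingers": -1}, {"slide": [0, 0, 0], "delta_rot": [0, 0, 0], "fingers": -1}]}}

```text
time_s: 16.73
tcp_pos: [0.434, -0.2842, 0.1023]
eef_rot: [-180.0, -0.2, -15.6]
contact_force: [0.3, 0.4, -0.5]
gripper_width: 0.0099
gripper_force: 25.0
```

```bash
python3 -c "
from h import *
plan([.4958,-.025,.1],-10.7,8,-1)"
```

```text
at [ 0.434  -0.2842  0.1023] [-180.    -0.2  -15.6] w0.0099 t16.7 F [ 0.3  0.4 -0.5] Fg25.0
slide total (units) [-0.068 -1.775  0.015] rz total -1.07 world d [ 0.0618  0.2592 -0.0023] dyaw 4.9
{"slide":[-0.01,-0.22,0],"delta_rot":[0,0,-0.13],"fingers":-1},{"slide":[-0.01,-0.22,0],"delta_rot":[0,0,-0.13],"fingers":-1},{"slide":[0,-0.22,0],"delta_rot":[0,0,-0.13],"fingers":-1},{"slide":[0,-0.22,0],"delta_rot":[0,0,-0.14],"fingers":-1},{"slide":[0,-0.22,0],"delta_rot":[0,0,-0.13],"fingers":-1},{"slide":[0,-0.23,0.01],"delta_rot":[0,0,-0.14],"fingers":-1},{"slide":[0.01,-0.22,0],"delta_rot":[0,0,-0.13],"fingers":-1},{"slide":[0.01,-0.23,0.01],"delta_rot":[0,0,-0.14],"fingers":-1}
end [ 0.4962 -0.0244  0.0993] -10.7
```

Request:
{"op": "play_rows", "data": {"rows": [{"slide": [-0.01, -0.22, 0], "delta_rot": [0, 0, -0.13], "fingers": -1}, {"slide": [-0.01, -0.22, 0], "delta_rot": [0, 0, -0.13], "fingers": -1}, {"slide": [0, -0.22, 0], "delta_rot": [0, 0, -0.13], "fingers": -1}, {"slide": [0, -0.22, 0], "delta_rot": [0, 0, -0.14], "fingers": -1}, {"slide": [0, -0.22, 0], "delta_rot": [0, 0, -0.13], "fingers": -1}, {"slide": [0, -0.23, 0.01], "delta_rot": [0, 0, -0.14], "fingers": -1}, {"slide": [0.01, -0.22, 0], "delta_rot": [0, 0, -0.13], "fingers": -1}, {"slide": [0.01, -0.225, 0.01], "delta_rot": [0, 0, -0.14], "fingers": -1}]}}

```text
time_s: 17.73
tcp_pos: [0.4946, -0.0238, 0.0966]
eef_rot: [180.0, 0.1, -10.7]
contact_force: [0.3, -0.9, -1.1]
gripper_width: 0.0098
gripper_force: 25.0
```

Request:
{"op": "play_rows", "data": {"rows": [{"slide": [0, 0, 0], "delta_rot": [0, 0, 0], "fingers": -1}, {"slide": [0, 0, 0.1], "delta_rot": [0, 0, 0], "fingers": -1}, {"slide": [0, 0, 0.15], "delta_rot": [0, 0, 0], "fingers": -1}, {"slide": [0, 0, 0.12], "delta_rot": [0, 0, 0], "fingers": -1}, {"slide": [0, 0, 0.1], "delta_rot": [0, 0, 0], "fingers": -1}, {"slide": [0, 0, 0.03], "delta_rot": [0, 0, 0], "fingers": -1}, {"slide": [0, 0, 0], "delta_rot": [0, 0, 0], "fingers": -1}, {"slide": [0, 0, 0], "delta_rot": [0, 0, 0], "fingers": -1}]}}

```text
time_s: 18.73
tcp_pos: [0.4952, -0.0249, 0.0225]
eef_rot: [-180.0, -0.0, -10.7]
contact_force: [-0.4, 0.2, -0.8]
gripper_width: 0.0096
gripper_force: 25.0
```

Request:
{"op": "play_rows", "data": {"rows": [{"slide": [0, 0, 0.008], "delta_rot": [0, 0, 0], "fingers": -1}, {"slide": [0, 0, 0.007], "delta_rot": [0, 0, 0], "fingers": -1}, {"slide": [0, 0, 0], "delta_rot": [0, 0, 0], "fingers": -1}]}}

```text
time_s: 19.1
tcp_pos: [0.4949, -0.0247, 0.0199]
eef_rot: [-180.0, -0.0, -10.7]
contact_force: [0.1, -0.1, -0.4]
gripper_width: 0.0097
gripper_force: 25.0
```

Request:
{"op": "play_rows", "data": {"rows": [{"slide": [0, 0, 0.008], "delta_rot": [0, 0, 0], "fingers": -1}, {"slide": [0, 0, 0], "delta_rot": [0, 0, 0], "fingers": -1}]}}

```text
time_s: 19.35
tcp_pos: [0.4951, -0.0247, 0.0193]
eef_rot: [-180.0, -0.0, -10.7]
contact_force: [-3.3, 1.3, 8.1]
gripper_width: 0.01
gripper_force: 25.0
```

Request:
{"op": "play_rows", "data": {"rows": [{"slide": [0, 0, 0], "delta_rot": [0, 0, 0], "fingers": -0.3}, {"slide": [0, 0, 0], "delta_rot": [0, 0, 0], "fingers": -0.3}, {"slide": [0, 0, 0], "delta_rot": [0, 0, 0], "fingers": -0.3}, {"slide": [0, 0, -0.1], "delta_rot": [0, 0, 0], "fingers": -0.3}, {"slide": [0, 0, -0.2], "delta_rot": [0, 0, 0], "fingers": -0.3}, {"slide": [0, 0, -0.23], "delta_rot": [0, 0, 0], "fingers": 0}]}}

```text
time_s: 20.1
tcp_pos: [0.4944, -0.025, 0.0985]
eef_rot: [180.0, 0.1, -10.7]
contact_force: [0.4, 0.7, -0.2]
gripper_width: 0.0362
gripper_force: 0.0
```

```bash
python3 -c "
from h import *
plan([.4785,.3005,.1],8.2,12,.5)"
```

```text
at [ 0.4944 -0.025   0.0985] [ 1.80e+02  1.00e-01 -1.07e+01] w0.0362 t20.1 F [ 0.4  0.7 -0.2] Fg0.0
slide total (units) [-0.507 -2.112 -0.01 ] rz total -4.12 world d [-0.0159  0.3255  0.0015] dyaw 18.9
{"slide":[-0.04,-0.18,0],"delta_rot":[0,0,-0.34],"fingers":0.5},{"slide":[-0.04,-0.18,0],"delta_rot":[0,0,-0.34],"fingers":0.5},{"slide":[-0.03,-0.18,0],"delta_rot":[0,0,-0.34],"fingers":0.5},{"slide":[-0.03,-0.18,0],"delta_rot":[0,0,-0.34],"fingers":0.5},{"slide":[-0.02,-0.18,0],"delta_rot":[0,0,-0.35],"fingers":0.5},{"slide":[-0.02,-0.18,0],"delta_rot":[0,0,-0.34],"fingers":0.5},{"slide":[-0.01,-0.18,0],"delta_rot":[0,0,-0.35],"fingers":0.5},{"slide":[-0.01,-0.18,0],"delta_rot":[0,0,-0.34],"fingers":0.5},{"slide":[0,-0.18,0],"delta_rot":[0,0,-0.35],"fingers":0.5},{"slide":[0,-0.18,0],"delta_rot":[0,0,-0.34],"fingers":0.5},{"slide":[0,-0.18,-0.01],"delta_rot":[0,0,-0.35],"fingers":0.5},{"slide":[0.01,-0.18,0],"delta_rot":[0,0,-0.34],"fingers":0.5}
end [0.4778 0.3011 0.1   ] 8.2
```

Request:
{"op": "play_rows", "data": {"rows": [{"slide": [-0.04, -0.18, 0], "delta_rot": [0, 0, -0.34], "fingers": 0.5}, {"slide": [-0.04, -0.18, 0], "delta_rot": [0, 0, -0.34], "fingers": 0.5}, {"slide": [-0.03, -0.18, 0], "delta_rot": [0, 0, -0.34], "fingers": 0.5}, {"slide": [-0.03, -0.18, 0], "delta_rot": [0, 0, -0.34], "fingers": 0.5}, {"slide": [-0.02, -0.18, 0], "delta_rot": [0, 0, -0.35], "fingers": 0.5}, {"slide": [-0.02, -0.18, 0], "delta_rot": [0, 0, -0.34], "fingers": 0.5}, {"slide": [-0.01, -0.18, 0], "delta_rot": [0, 0, -0.35], "fingers": 0.5}, {"slide": [-0.01, -0.18, 0], "delta_rot": [0, 0, -0.34], "fingers": 0.5}]}}

```text
time_s: 21.1
tcp_pos: [0.4846, 0.1943, 0.098]
eef_rot: [180.0, 0.0, 1.9]
contact_force: [0.3, -0.3, 0.1]
gripper_width: 0.0656
gripper_force: 0.0
```

Request:
{"op": "play_rows", "data": {"rows": [{"slide": [0, -0.18, 0], "delta_rot": [0, 0, -0.35], "fingers": 0.5}, {"slide": [0, -0.18, 0], "delta_rot": [0, 0, -0.34], "fingers": 0.5}, {"slide": [0, -0.18, -0.01], "delta_rot": [0, 0, -0.35], "fingers": 0.5}, {"slide": [0.01, -0.175, 0], "delta_rot": [0, 0, -0.34], "fingers": 0.5}, {"slide": [0, 0, 0], "delta_rot": [0, 0, 0], "fingers": 0.5}, {"slide": [0, 0, 0], "delta_rot": [0, 0, 0], "fingers": 0.5}, {"slide": [0, 0, 0], "delta_rot": [0, 0, 0], "fingers": 0.5}]}}

```text
time_s: 21.98
tcp_pos: [0.4783, 0.2999, 0.0996]
eef_rot: [180.0, 0.0, 8.2]
contact_force: [0.1, -0.8, 0.3]
gripper_width: 0.0657
gripper_force: 0.0
```

```bash
python3 -c "
from h import *
c=r.capture('top');im=c['image'];pickle.dump(c,open('t3.pkl','wb'));cv2.imwrite('pics/f.png',cv2.resize(im[200:340,180:420],None,fx=3.3,fy=3.3,interpolation=2))
plan([.4785,.3005,.008],8.2,4,.5)"
```

```text
at [0.4784 0.2999 0.0997] [180.    0.    8.1] w0.0659 t22.0 F [ 0.   0.3 -0.5] Fg0.0
slide total (units) [ 0.002 -0.004  0.611] rz total -0.01 world d [ 0.0001  0.0006 -0.0917] dyaw 0.1
{"slide":[0,0,0.15],"delta_rot":[0,0,0],"fingers":0.5},{"slide":[0,0,0.15],"delta_rot":[0,0,0],"fingers":0.5},{"slide":[0,0,0.16],"delta_rot":[0,0,-0.01],"fingers":0.5},{"slide":[0,0,0.15],"delta_rot":[0,0,0],"fingers":0.5}
end [0.4784 0.2999 0.0082] 8.2
```

View pics/f.png

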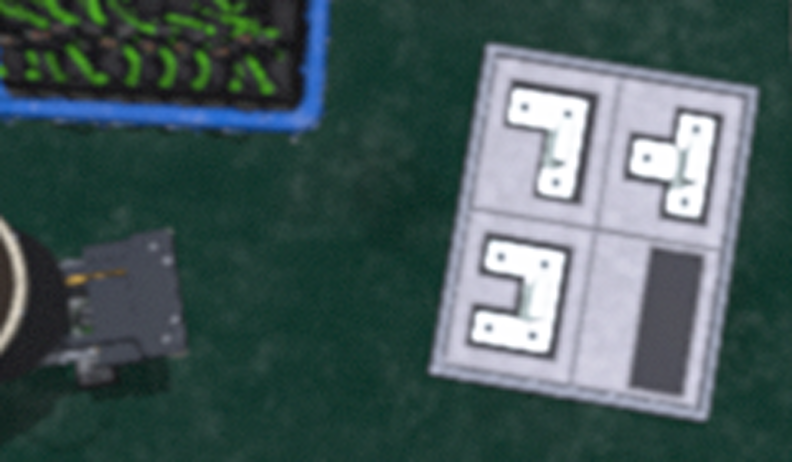

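Request:
{"op": "play_rows", "data": {"rows": [{"slide": [0, 0, 0.17], "delta_rot": [0, 0, 0], "fingers": 0.5}, {"slide": [0, 0, 0.18], "delta_rot": [0, 0, 0], "fingers": 0.5}, {"slide": [0, 0, 0.15], "delta_rot": [0, 0, 0], "fingers": 0.5}, {"slide": [0, 0, 0.08], "delta_rot": [0, 0, 0], "fingers": 0.5}, {"slide": [0, 0, 0.035], "delta_rot": [0, 0, 0], "fingers": 0.5}, {"slide": [0, 0, 0], "delta_rot": [0, 0, 0], "fingers": 0.5}]}}

```text
time_s: 22.78
tcp_pos: [0.4786, 0.3005, 0.0077]
eef_rot: [-180.0, -0.0, 8.2]
contact_force: [-0.3, -0.8, 0.2]
gripper_width: 0.0658
gripper_force: 0.0
```

Request:
{"op": "play_rows", "data": {"rows": [{"slide": [0, 0, 0], "delta_rot": [0, 0, 0], "fingers": -1}, {"slide": [0, 0, 0], "delta_rot": [0, 0, 0], "fingers": -1}, {"slide": [0, 0, 0], "delta_rot": [0, 0, 0], "fingers": -1}, {"slide": [0, 0, 0], "delta_rot": [0, 0, 0], "fingers": -1}, {"slide": [0, 0, 0], "delta_rot": [0, 0, 0], "fingers": -1}, {"slide": [0, 0, 0], "delta_rot": [0, 0, 0], "fingers": -1}, {"slide": [0, 0, 0], "delta_rot": [0, 0, 0], "fingers": -1}], "squeeze": 30}}

```text
time_s: 23.65
tcp_pos: [0.4783, 0.3004, 0.0075]
eef_rot: [180.0, -0.0, 8.2]
contact_force: [-1.6, -0.9, 3.7]
gripper_width: 0.0285
gripper_force: 30.0
```

Held at 28.5 mm. Lift gently and check.

Request:
{"op": "play_rows", "data": {"rows": [{"slide": [0, 0, -0.04], "delta_rot": [0, 0, 0], "fingers": -1}, {"slide": [0, 0, -0.08], "delta_rot": [0, 0, 0], "fingers": -1}, {"slide": [0, 0, -0.1], "delta_rot": [0, 0, 0], "fingers": -1}, {"slide": [0, 0, -0.1], "delta_rot": [0, 0, 0], "fingers": -1}, {"slide": [0, 0, -0.1], "delta_rot": [0, 0, 0], "fingers": -1}, {"slide": [0, 0, -0.08], "delta_rot": [0, 0, 0], "fingers": -1}, {"slide": [0, 0, -0.04], "delta_rot": [0, 0, 0], "fingers": -1}, {"slide": [0, 0, 0], "delta_rot": [0, 0, 0], "fingers": -1}]}}

```text
time_s: 24.65
tcp_pos: [0.4784, 0.3007, 0.0888]
eef_rot: [-180.0, -0.0, 8.2]
contact_force: [-0.8, -0.2, -2.6]
gripper_width: 0.0287
gripper_force: 30.0
```

```bash
python3 -c "
from h import *
c=r.capture('scene');im=c['image'];cv2.imwrite('pics/g.png',cv2.resize(im[150:270,170:330],None,fx=4,fy=4,interpolation=2))
plan([.4788,-.115,.09],-10.7,24,-1)"
```

```text
at [0.4782 0.3004 0.0882] [180.    0.    8.2] w0.0289 t24.7 F [-0.1 -0.  -1. ] Fg30.0
slide total (units) [-0.39   2.742 -0.012] rz total 4.12 world d [ 0.0006 -0.4154  0.0018] dyaw -18.9
{"slide":[-0.02,0.11,0],"delta_rot":[0,0,0.17],"fingers":-1},{"slide":[-0.01,0.11,0],"delta_rot":[0,0,0.17],"fingers":-1},{"slide":[-0.01,0.12,0],"delta_rot":[0,0,0.17],"fingers":-1},{"slide":[-0.01,0.11,0],"delta_rot":[0,0,0.17],"fingers":-1},{"slide":[-0.01,0.12,0],"delta_rot":[0,0,0.17],"fingers":-1},{"slide":[-0.01,0.12,0],"delta_rot":[0,0,0.17],"fingers":-1},{"slide":[-0.01,0.12,0],"delta_rot":[0,0,0.17],"fingers":-1},{"slide":[-0.01,0.11,0],"delta_rot":[0,0,0.17],"fingers":-1},{"slide":[0,0.12,0],"delta_rot":[0,0,0.17],"fingers":-1},{"slide":[0,0.11,0],"delta_rot":[0,0,0.17],"fingers":-1},{"slide":[0,0.12,0],"delta_rot":[0,0,0.17],"fingers":-1},{"slide":[0,0.11,0],"delta_rot":[0,0,0.17],"fingers":-1},{"slide":[0,0.12,0],"delta_rot":[0,0,0.17],"fingers":-1},{"slide":[0,0.11,0],"delta_rot":[0,0,0.17],"fingers":-1},{"slide":[0.01,0.12,0],"delta_rot":[0,0,0.17],"fingers":-1},{"slide":[0.01,0.11,0],"delta_rot":[0,0,0.17],"fingers":-1},{"slide":[0.01,0.12,0],"delta_rot":[0,0,0.18],"fingers":-1},{"slide":[0.01,0.11,0],"delta_rot":[0,0,0.17],"fingers":-1},{"slide":[0.01,0.11,0],"delta_rot":[0,0,0.18],"fingers":-1},{"slide":[0.01,0.12,0],"delta_rot":[0,0,0.17],"fingers":-1},{"slide":[0.02,0.11,0],"delta_rot":[0,0,0.18],"fingers":-1},{"slide":[0.02,0.12,0],"delta_rot":[0,0,0.17],"fingers":-1},{"slide":[0.02,0.11,-0.01],"delta_rot":[0,0,0.18],"fingers":-1},{"slide":[0.01,0.12,0],"delta_rot":[0,0,0.17],"fingers":-1}
end [ 0.4783 -0.1154  0.0897] -10.7
```

View pics/g.png

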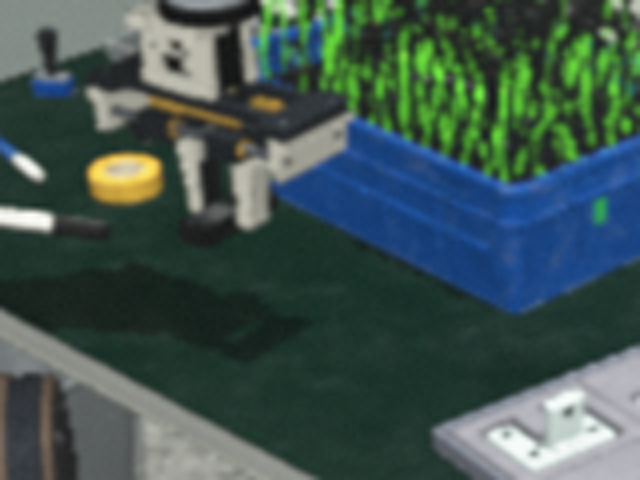

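Request:
{"op": "play_rows", "data": {"rows": [{"slide": [-0.02, 0.06, 0], "delta_rot": [0, 0, 0.17], "fingers": -1}, {"slide": [-0.01, 0.11, 0], "delta_rot": [0, 0, 0.17], "fingers": -1}, {"slide": [-0.01, 0.12, 0], "delta_rot": [0, 0, 0.17], "fingers": -1}, {"slide": [-0.01, 0.11, 0], "delta_rot": [0, 0, 0.17], "fingers": -1}, {"slide": [-0.01, 0.12, 0], "delta_rot": [0, 0, 0.17], "fingers": -1}, {"slide": [-0.01, 0.12, 0], "delta_rot": [0, 0, 0.17], "fingers": -1}, {"slide": [-0.01, 0.12, 0], "delta_rot": [0, 0, 0.17], "fingers": -1}, {"slide": [-0.01, 0.11, 0], "delta_rot": [0, 0, 0.17], "fingers": -1}]}}

```text
time_s: 25.7
tcp_pos: [0.4769, 0.168, 0.0885]
eef_rot: [-180.0, -0.0, 1.9]
contact_force: [0.8, -0.1, -1.4]
gripper_width: 0.0282
gripper_force: 30.0
```

Request:
{"op": "play_rows", "data": {"rows": [{"slide": [0, 0.12, 0], "delta_rot": [0, 0, 0.17], "fingers": -1}, {"slide": [0, 0.11, 0], "delta_rot": [0, 0, 0.17], "fingers": -1}, {"slide": [0, 0.12, 0], "delta_rot": [0, 0, 0.17], "fingers": -1}, {"slide": [0, 0.11, 0], "delta_rot": [0, 0, 0.17], "fingers": -1}, {"slide": [0, 0.12, 0], "delta_rot": [0, 0, 0.17], "fingers": -1}, {"slide": [0, 0.11, 0], "delta_rot": [0, 0, 0.17], "fingers": -1}, {"slide": [0.01, 0.12, 0], "delta_rot": [0, 0, 0.17], "fingers": -1}, {"slide": [0.01, 0.11, 0], "delta_rot": [0, 0, 0.17], "fingers": -1}]}}

```text
time_s: 26.7
tcp_pos: [0.4782, 0.03, 0.0884]
eef_rot: [-180.0, -0.0, -4.3]
contact_force: [1.2, 0.6, -1.4]
gripper_width: 0.0281
gripper_force: 30.0
```

```bash
python3 -c "
from h import *
plan([.4788,-.115,.09],-10.7,8,-1)"
```

```text
at [0.4782 0.03   0.0884] [-180.    -0.    -4.3] w0.0281 t26.7 F [ 1.2  0.6 -1.4] Fg30.0
slide total (units) [ 0.077  0.964 -0.01 ] rz total 1.39 world d [ 0.0006 -0.145   0.0016] dyaw -6.4
{"slide":[0.01,0.12,0],"delta_rot":[0,0,0.17],"fingers":-1},{"slide":[0.01,0.12,0],"delta_rot":[0,0,0.17],"fingers":-1},{"slide":[0.01,0.12,0],"delta_rot":[0,0,0.18],"fingers":-1},{"slide":[0.02,0.12,0],"delta_rot":[0,0,0.17],"fingers":-1},{"slide":[0.02,0.12,0],"delta_rot":[0,0,0.18],"fingers":-1},{"slide":[0.02,0.12,0],"delta_rot":[0,0,0.17],"fingers":-1},{"slide":[0.02,0.12,-0.01],"delta_rot":[0,0,0.18],"fingers":-1},{"slide":[0.01,0.12,0],"delta_rot":[0,0,0.17],"fingers":-1}
end [ 0.4782 -0.1151  0.0899] -10.7
```

Request:
{"op": "play_rows", "data": {"rows": [{"slide": [0.01, 0.14, 0], "delta_rot": [0, 0, 0.17], "fingers": -1}, {"slide": [0.01, 0.14, 0], "delta_rot": [0, 0, 0.17], "fingers": -1}, {"slide": [0.01, 0.14, 0], "delta_rot": [0, 0, 0.18], "fingers": -1}, {"slide": [0.02, 0.14, 0], "delta_rot": [0, 0, 0.17], "fingers": -1}, {"slide": [0.02, 0.14, 0], "delta_rot": [0, 0, 0.18], "fingers": -1}, {"slide": [0.02, 0.13, 0], "delta_rot": [0, 0, 0.17], "fingers": -1}, {"slide": [0.02, 0.09, 0], "delta_rot": [0, 0, 0.18], "fingers": -1}, {"slide": [0.01, 0.04, 0], "delta_rot": [0, 0, 0.17], "fingers": -1}]}}

```text
time_s: 27.7
tcp_pos: [0.4793, -0.115, 0.0884]
eef_rot: [180.0, 0.0, -10.8]
contact_force: [-0.2, 0.3, -1.8]
gripper_width: 0.0284
gripper_force: 30.0
```

Request:
{"op": "play_rows", "data": {"rows": [{"slide": [0, 0, 0.1], "delta_rot": [0, 0, 0], "fingers": -1}, {"slide": [0, 0, 0.1], "delta_rot": [0, 0, 0], "fingers": -1}, {"slide": [0, 0, 0.1], "delta_rot": [0, 0, 0], "fingers": -1}, {"slide": [0, 0, 0], "delta_rot": [0, 0, 0], "fingers": -1}, {"slide": [0, 0, 0], "delta_rot": [0, 0, 0], "fingers": -1}]}}

```text
time_s: 28.32
tcp_pos: [0.4797, -0.114, 0.0439]
eef_rot: [180.0, -0.0, -10.6]
contact_force: [0.5, -0.1, -1.4]
gripper_width: 0.0281
gripper_force: 30.0
```

```bash
python3 -c "
from h import *
c=r.capture('scene');im=c['image'];cv2.imwrite('pics/i.png',cv2.resize(im[200:310,265:405],None,fx=5,fy=5,interpolation=2))
go([.4788,-.115,.0185],-10.7)"
```

```text
at [ 0.4799 -0.114   0.044 ] [-1.80e+02 -1.00e-01 -1.06e+01] w0.0283 t28.4 F [-0.3 -1.3 -1.4] Fg30.0
slide total (units) [-0.006  0.008  0.17 ] rz total 0.01 world d [-0.0011 -0.001  -0.0255] dyaw -0.1
```

View pics/i.png

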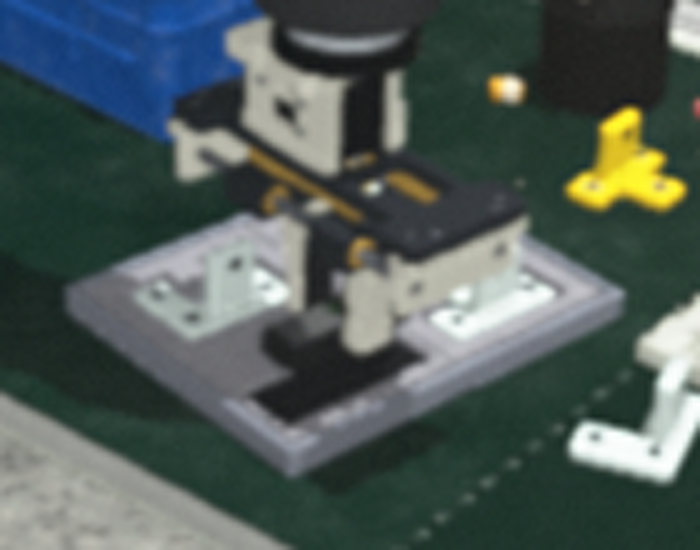

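Request:
{"op": "play_rows", "data": {"rows": [{"slide": [-0.005, 0.01, 0.05], "delta_rot": [0, 0, 0], "fingers": -1}, {"slide": [0, 0, 0.05], "delta_rot": [0, 0, 0], "fingers": -1}, {"slide": [0, 0, 0.03], "delta_rot": [0, 0, 0], "fingers": -1}, {"slide": [0, 0, 0.02], "delta_rot": [0, 0, 0], "fingers": -1}, {"slide": [0, 0, 0.01], "delta_rot": [0, 0, 0], "fingers": -1}, {"slide": [0, 0, 0], "delta_rot": [0, 0, 0], "fingers": -1}, {"slide": [0, 0, 0], "delta_rot": [0, 0, 0], "fingers": -1}]}}

```text
time_s: 29.25
tcp_pos: [0.4784, -0.1154, 0.0195]
eef_rot: [-180.0, -0.0, -10.6]
contact_force: [-0.1, 0.1, -1.5]
gripper_width: 0.0283
gripper_force: 30.0
```

Request:
{"op": "play_rows", "data": {"rows": [{"slide": [0, 0, 0.006], "delta_rot": [0, 0, 0], "fingers": -1}, {"slide": [0, 0, 0], "delta_rot": [0, 0, 0], "fingers": -1}]}}

```text
time_s: 29.5
tcp_pos: [0.4783, -0.1154, 0.0186]
eef_rot: [-180.0, -0.0, -10.6]
contact_force: [0.5, -0.2, -1.4]
gripper_width: 0.0287
gripper_force: 30.0
```

Request:
{"op": "play_rows", "data": {"rows": [{"slide": [0, 0, 0.005], "delta_rot": [0, 0, 0], "fingers": -1}, {"slide": [0, 0, 0], "delta_rot": [0, 0, 0], "fingers": -1}]}}

```text
time_s: 29.75
tcp_pos: [0.4784, -0.1154, 0.0185]
eef_rot: [180.0, -0.0, -10.6]
contact_force: [-2.3, 1.1, 9.3]
gripper_width: 0.0282
gripper_force: 30.0
```

Request:
{"op": "play_rows", "data": {"rows": [{"slide": [0, 0, 0], "delta_rot": [0, 0, 0], "fingers": 0}, {"slide": [0, 0, 0], "delta_rot": [0, 0, 0], "fingers": 0}, {"slide": [0, 0, 0], "delta_rot": [0, 0, 0], "fingers": 0}, {"slide": [0, 0, 0], "delta_rot": [0, 0, 0], "fingers": 0}, {"slide": [0, 0, -0.1], "delta_rot": [0, 0, 0], "fingers": 0}, {"slide": [0, 0, -0.2], "delta_rot": [0, 0, 0], "fingers": 0}, {"slide": [0, 0, -0.25], "delta_rot": [0, 0, 0], "fingers": 0}, {"slide": [0, 0, -0.25], "delta_rot": [0, 0, 0], "fingers": 0}]}}

```text
time_s: 30.75
tcp_pos: [0.478, -0.1155, 0.1388]
eef_rot: [180.0, 0.0, -10.6]
contact_force: [1.1, 0.0, -0.3]
gripper_width: 0.0438
gripper_force: 0.0
```

Request:
{"op": "play_rows", "data": {"rows": [{"slide": [0, -0.2, 0], "delta_rot": [0, 0, 0], "fingers": 0}, {"slide": [0, -0.25, 0], "delta_rot": [0, 0, 0], "fingers": 0}, {"slide": [0, -0.25, 0], "delta_rot": [0, 0, 0], "fingers": 0}, {"slide": [0, -0.25, 0], "delta_rot": [0, 0, 0], "fingers": 0}, {"slide": [0, -0.25, 0], "delta_rot": [0, 0, 0], "fingers": 0}, {"slide": [0, -0.25, 0], "delta_rot": [0, 0, 0], "fingers": 0}, {"slide": [0, -0.2, 0], "delta_rot": [0, 0, 0], "fingers": 0}, {"slide": [0, -0.1, 0], "delta_rot": [0, 0, 0], "fingers": 0}]}}

```text
time_s: 31.75
tcp_pos: [0.5269, 0.1439, 0.1375]
eef_rot: [180.0, 0.0, -10.6]
contact_force: [-0.8, -0.1, 1.0]
gripper_width: 0.0439
gripper_force: 0.0
```

Request:
{"op": "play_rows", "data": {"rows": [{"slide": [0, 0, 0], "delta_rot": [0, 0, 0], "fingers": 0}, {"slide": [0, 0, 0], "delta_rot": [0, 0, 0], "fingers": 0}, {"slide": [0, 0, 0], "delta_rot": [0, 0, 0], "fingers": 0}, {"slide": [0, 0, 0], "delta_rot": [0, 0, 0], "fingers": 0}]}}

```text
time_s: 32.25
tcp_pos: [0.5267, 0.1419, 0.1379]
eef_rot: [-180.0, -0.0, -10.7]
contact_force: [-0.5, 0.2, 0.4]
gripper_width: 0.0437
gripper_force: 0.0
```

```bash
python3 -c "
from h import *
c=r.capture('top');a=cv2.resize(c['image'][200:335,300:530],None,fx=3,fy=3,interpolation=2)
c=r.capture('scene');b=cv2.resize(c['image'][220:340,260:450],None,fx=2.4,fy=2,interpolation=2)
o=np.zeros((600,700,3),np.uint8);o[:a.shape[0],:a.shape[1]]=a;b=b[:195];o[405:405+len(b),:b.shape[1]]=b
cv2.imwrite('pics/j.png',o)"
```

```text
(no output)
```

View pics/j.png

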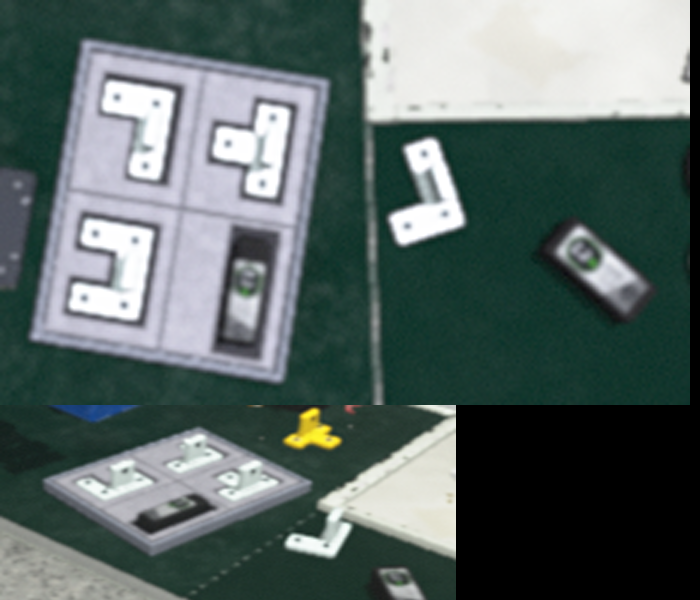

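The top view shows L (140,130), T (255,150), U (120,270) and the slim pack (245,295) each inside its cut-out. The mirror L and the fat pack are still where they were.

```bash
python3 -c "
from plant import r
print(r.close_job())"
```

```text
the job is handed in; nothing more can be done
None
```

The job is handed in at about 32 s: the L, T and U brackets and the slim battery lie in their own cut-outs, each released only after the force reading showed it on the pocket floor, and the mirror-image L and the fat battery were not touched; no verdict was returned.

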